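Nudge a foot plate onto its locating pins

ROBOT

A 6-joint arm with a two-finger parallel gripper is mounted at the origin on the work surface. World frame = base frame: x ahead of the robot, y to its left, z up, the work surface at z = 0. Lengths are in mm, angles in rad, forces in N, time in s.
With the tool pointing down it reaches from about 275 to 750 mm from the base axis. Payload 10.2 kg.
Tool frame: the origin (TCP) lies midway between the tips of the shut fingers; the grasp point (between the pads) lies 19 mm behind it; z points along the fingers, y is the line along which they close (so a half turn about z gives the same grasp; the last joint's range is limited). The gripper opens to 85 mm and grips with 20 to 120 N. Pads are 22 mm wide; open, the fingers measure 114 mm over their backs; the gripper's body (76 mm by 85 mm) begins 54 mm behind the grasp point. The pads swing forward as they close: fully open they stand 13 mm farther back than shut.
Start: joints at [0.902, 0.313, 1.498, -0, 1.331, -0.223], TCP at [226.382, 473.69, 231.294] pointing down, gripper open.
Joint ranges: [-2.94, 2.94], [-0.97, 2.17], [0.19, 2.56], [-1.23, 4.37], [0.02, 3.11], [-2.88, 2.88]. Speed limits (rad/s): [2.39, 2.39, 3.01, 3.14, 3.14, 3.14].

INTERFACE

Orientations are given as a unit quaternion [w, x, y, z].
In Python, from rig import ctrl gives the robot as it stands.
- The arm moves only by the tool send_rows, never from a script. Its argument "targets" is a list of rows, each an object with "offset": the shift along the world's x, y, z in cm, a list of three; "spin": the turn about the world's z in rad. A call has 1 to 8 rows; each row is the pose to reach, as a shift and turn from the pose commanded when the call began; what a row does not reach only later rows make up. A row lasts 1/12 s, in which the tool goes at most 41.7 mm and 7.16 degrees, less where a joint would pass 70% of its speed; a pose out of reach is approached as far as the arm can. A call with a gripper value outside its range is refused whole. "grip" is the opening, from 0 (shut) to 1 (fully open), set as the call begins (left out, the last holds). The fingers move at their own pace and stop on an object; "squeeze" is the grip in N (left out, the last holds). Time passes only in rows, so rows that repeat a pose let the fingers close. It gives the time, the measured TCP pose, the force, the opening and the grip force at its end, in the units of the state.
- ctrl.sense(): the state, without advancing time (a new reading comes with each control period).
- ctrl.capture(name): name is "scene" or "top" or "wrist"; returns (picture, depth): 384x512x3 uint8, red, green, blue; 384x512 float32, mm along the optical axis (not along the pixel's ray), 0 where there is no reading.
- ctrl.calibration(name): a dict with "fx", "fy", "cx", "cy" (pixels), "k1" (the pictures are not rectified: a ray, as slopes to the right and down, at radius r is drawn at 1 + k1 r^2 times it, then the intrinsics apply), "view" (4x4, takes a point from world to camera coordinates); the wrist camera has in their place "mount" (4x4, takes a point from camera to tool coordinates, whose origin is the TCP and whose axes are the flange's). Camera axes: x right, y down, z forward; pixel columns grow to the right and rows downward; lengths in mm; the calibration is good to about 2 mm. A picture is of the moment at which its call begins: read the wrist's pose just before it. calibration takes no time and is no camera call.
- ctrl.finish_job(): hands the job in; it is judged then, once.
Trained networks look in the newest picture that a camera, given by its name, has taken for a name from the list of things; names that differ only in an ending like _2 or _b are one class to them, and where a whole thing is asked for, a point or a joint stands for the part that bears it (a point fixed in the world has none). Each returns a list of dicts, best first, with "conf" (0 to 1); they miss things now and then, are a little off and sometimes report something else, mostly with a low value. They report only what shows in the picture. A call takes as long as a camera call. They do not tell look-alikes from the thing itself.
- ctrl.search_frame(camera, query): "box" ([left, top, right, bottom] in pixels, round what is visible of it).
- ctrl.place_of(camera, query): "uv" ([column, row] in pixels: a listed point, or the origin of a listed thing).
The state is a dict: "time_s": time; "joints": joint angles; "dq": joint speeds; "tau": joint torques, N m; "eef_pos": TCP position; "ee_rot": TCP orientation; "force": force on the tool from outside, world axes, zero at the start; "wrist_torque": the same for the moment, N m; "grip_width": opening from 0.0 (shut) to 1.0 (fully open); "grip_force": force on a finger pad.
Only numpy, scipy, OpenCV 4.12 (cv2) and the standard library are available. Lean on these libraries where they do the work, as an engineer would, in place of code of your own. Each camera call takes 0.05 s, during which the arm holds its last target. There are 200 camera calls.

TASK

The aluminium foot plate lies askew in the welding fixture, propped up on top of the two brass locating pins. Gently nudge it sideways with the fingertips (the yellow fence behind it helps to square and guide it) until both holes drop over the pins and the plate lies flat on the slab; then move clear. Do not pinch or lift the plate, and leave the tube offcut, the jar and the brush alone.

Things in the scene. Friction and masses are not known exactly. Their poses are not given: they have to be found in the camera images.
- fixture: Fixed dark steel slab standing on the table, 240 mm (its x, from -130 to +110) by 360 mm (its y, -180 to +180) by 20 mm thick, with two brass pins and a yellow fence; origin on its underside, so its top is at z = 20 mm. x points away from the robot, y to the left (turned about the vertical by up to 0.25 rad).
- home (a point): Point on the slab's top (fixture 0, 0, 20 mm; same axes) where the plate's origin lies when seated. At the start the plate is 25 to 45 mm too far left (+y), 12 to 27 mm too near the robot (-x) and twisted up to 0.08 rad, its far part propped on the pin tips and its near bottom edge on the slab: tilted about 0.11 to 0.14 rad.
- fence (a point): Middle of the near face of the yellow fence bar, at the slab's top (fixture x = +57, y = 0). The bar is fixed, 240 mm long in y, 20 mm wide, 26 mm high. The seated plate clears it by about 2 mm; a plate held square against it and slid along is guided well enough to drop over the pins.
- pin_left (a point): Axis of the left (+y) brass pin, at fixture x = +25, y = +50 mm, 5 mm above the slab's top. Each pin is 12 mm in diameter for its lowest 5 mm, then a bullet nose tapers to a 5 mm flat tip 12 mm above the slab.
- pin_right (a point): Axis of the right (-y) brass pin, at fixture x = +25, y = -50 mm, 5 mm above the slab's top; same shape.
- plate: Loose aluminium foot plate, 110 mm (its x) by 150 mm (its y) by 10 mm thick, 0.35 to 0.7 kg, with a steel hex nut (33 mm across corners, 16 mm high, centred at x = -18 mm) welded on top; origin at the centre of its underside, z up. A few newtons slide it. Seated, it lies flat with the pin tips 2 mm proud of its top.
- hole_left (a point): Centre, at half thickness, of the plate's left through hole, 17 mm in diameter, at plate x = +25, y = +50 mm; it belongs over the left pin.
- hole_right (a point): Centre, at half thickness, of the plate's right through hole, 17 mm in diameter, at plate x = +25, y = -50 mm; it belongs over the right pin.
- offcut: Bystander: steel tube offcut standing on the slab's right end, 42 mm in diameter, 60 mm high; origin at the centre of its underside.
- jar: Bystander: white jar with a blue cap standing on the table right of the slab, 60 mm in diameter, 70 mm high; origin at the centre of its underside.
- brush: Bystander: brush with a wooden handle lying on the table left of the slab; origin at its underside, its own x along its length.
Things that resemble listed ones, but are neither listed nor needed, are in the scene too. What is meant by the plate is not red, and is the larger of those in its own colour.

How it is judged:
By the outcome, as a careful person would: the job done as asked, in the order asked, and still so for the second after the job is handed in, with the robot touching nothing.
It also fails if it takes over 70 s, if anything falls off the work surface, if the arm or the gripper's body presses on something with over 40 N, if the wrist force passes 120 N, or if a joint passes its speed limit or range.

## Working session

There is one attempt and no reset: what is moved stays moved. The work goes in short steps, Python scripts to look and compute and a tool call to move; the robot and the scene stay as the last step left them, time stands still between calls to the robot, and variables do not carry over. Pictures are saved under pics/ and viewed, at most 10 in all, crops included, and the job is handed in when it is done.

Besides the shell and the picture viewer there is one more tool, called in YAML: its name, and indented under it one key for each argument. send_rows: Moves the arm, as the interface text tells. Its arguments: {"type":"object","properties":{"targets":{"type":"array"},"grip":{"type":"number"},"squeeze":{"type":"number"}},"required":["targets"]}

```bash
mkdir -p pics; cat > h.py <<'E'
import numpy as np, cv2
from rig import ctrl
from scipy.spatial.transform import Rotation as R
def cap(n,f=None):
    s=ctrl.sense(); p,d=ctrl.capture(n)
    if f: cv2.imwrite('pics/'+f,cv2.cvtColor(p,cv2.COLOR_RGB2BGR))
    return s,p,d
def c2w(n,s=None):
    c=ctrl.calibration(n)
    if n!='wrist': return c,np.linalg.inv(np.array(c['view']))
    q=s['ee_rot'];T=np.eye(4);T[:3,:3]=R.from_quat([q[1],q[2],q[3],q[0]]).as_matrix();T[:3,3]=s['eef_pos']
    return c,T@np.array(c['mount'])
def ray(n,uv,s=None):
    c,T=c2w(n,s); K=np.array([[c['fx'],0,c['cx']],[0,c['fy'],c['cy']],[0,0,1.]])
    x=cv2.undistortPoints(np.array([[uv]],float),K,np.array([c['k1'],0,0,0.]))[0,0]
    return T[:3,3],T[:3,:3]@np.array([x[0],x[1],1])
def atz(n,uv,z,s=None):
    o,v=ray(n,uv,s); return o+v*(z-o[2])/v[2]
def atd(n,uv,d,s=None):
    o,v=ray(n,uv,s); u,w=int(round(uv[0])),int(round(uv[1])); p=d[max(w-2,0):w+3,max(u-2,0):u+3]; p=p[p>0]
    return o+v*np.median(p) if len(p) else None
E
cat > a.py <<'E'
from h import *
np.set_printoptions(precision=1,suppress=True)
for n in ('top','scene'):
    s,p,d=cap(n,n+'1.png')
    for q in ('plate','hole_left','hole_right','pin_left','pin_right','fence','home','offcut','fixture'):
        for r in ctrl.place_of(n,q)[:3]: print(n,q,round(r['conf'],2),np.array(r['uv']),atd(n,r['uv'],d))
E
python3 a.py
```

```text
top plate 0.89 [276.5 102. ] [801.2   8.7  16.4]
top plate 0.73 [369.9 297.8] [ 303.5 -221.3   25.6]
top plate 0.63 [261.8 207.8] [519.5  44.6  38. ]
top hole_left 0.96 [362.4 273. ] [ 360.9 -211.     1.5]
top hole_left 0.93 [279.7 116.4] [763.9  -0.2  10.1]
top hole_left 0.19 [260.2 206.4] [522.9  48.6  37.6]
top hole_right 0.95 [353.3 315.1] [ 257.3 -186.4    1.8]
top hole_right 0.85 [281.9  90.7] [835.8  -5.9   9.9]
top hole_right 0.58 [279.6 198.2] [545.8   0.   21. ]
top pin_left 0.87 [252.1 188.9] [565.4  69.   42.5]
top pin_right 0.72 [289.8 189.2] [565.9 -23.7  42.1]
top pin_right 0.67 [260.  207.5] [520.1  49.   38.7]
top fence 0.97 [270.9 175.8] [602.5  22.3  22.1]
top home 0.94 [270.9 197.7] [544.5  22.5  39.9]
top offcut 0.8 [326.4 229.6] [ 468.5 -116.7   22.3]
top offcut 0.71 [291.5 188.7] [569.  -29.1  29.5]
top offcut 0.66 [278.2 196.7] [549.4   3.6  22.2]
top fixture 0.72 [267.1 197.6] [544.6  31.9  39.9]
scene plate 0.86 [255.6 193.7] [538.7  39.1  38.2]
scene plate 0.72 [101.6 215.3] [ 301.9 -221.9   24. ]
scene plate 0.68 [346.2 260. ] [797.7  13.   16.1]
scene hole_left 0.81 [272.3 185.7] [551.7  85.2  39.1]
scene hole_left 0.64 [123.1 229. ] [ 370.8 -215.8   18.3]
scene hole_left 0.59 [326.8 258.5] [760.1   1.7   3.9]
scene hole_right 0.77 [248.  202.8] [542.9   6.8  34.8]
scene hole_right 0.64 [353.6 274.3] [825.1  -3.1   7.8]
scene hole_right 0.57 [103.6 202.2] [ 253.  -185.8   11.9]
scene pin_left 0.71 [273.3 194.9] [574.7  59.7  39.7]
scene pin_left 0.51 [250.5 204.2] [552.2   4.8  37. ]
scene fence 0.82 [271.4 213.8] [614.8   1.7  45.7]
scene home 0.89 [251.2 203.2] [551.5   8.1  37.4]
scene offcut 0.7 [186.  224.7] [ 485.  -131.2   35.9]
scene fixture 0.68 [253.7 213.1] [574.6 -10.8  33.9]
```

```bash
python3 - <<'E'
import cv2
a=cv2.imread('pics/top1.png')
cv2.imwrite('pics/tc.png',cv2.resize(a[60:340,180:400],None,fx=2.1,fy=2.1,interpolation=3))
E
```

```text
(no output)
```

View pics/tc.png

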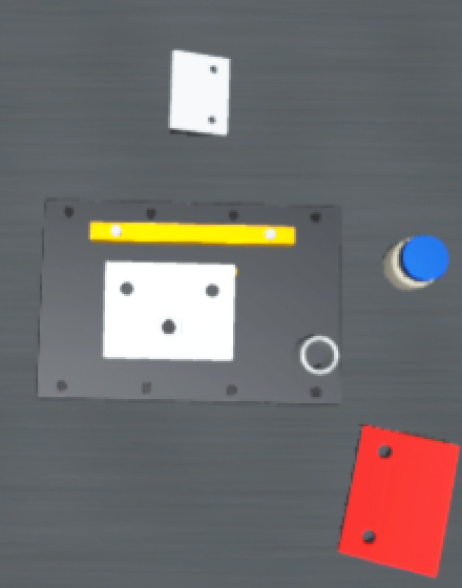

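View pics/scene1.png

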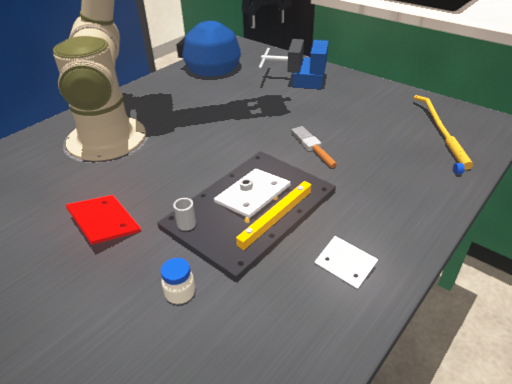

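The top crop shows three candidate plates: the red one at full-frame (370,298), a small white one at (276,102) off the slab, and the larger white one with the nut on the slab at (262,208). I choose the last one. The right pin peeks out at (292,189), the offcut is at (330,229), and the fence runs along row 171.

```bash
cat > m.py <<'E'
from h import *
np.set_printoptions(precision=3,suppress=True)
def rect(n,mask,z,s=None):
    k,l,st,ce=cv2.connectedComponentsWithStats(mask.astype(np.uint8)); i=1+st[1:,4].argmax()
    v,u=np.nonzero(l==i); P=np.array([atz(n,(a,b),z,s)[:2] for a,b in zip(u,v)],np.float32)
    return cv2.minAreaRect(P), cv2.boxPoints(cv2.minAreaRect(P))
def masks(p,n,region=None):
    h=cv2.cvtColor(p,cv2.COLOR_RGB2HSV); H,S,V=[h[...,i].astype(int) for i in range(3)]
    return (abs(H-26)<7)&(S>150)&(V>120), (S<50)&(V>150)
E
python3 - <<'E'
from m import *
s,p,d=cap('top')
y,w=masks(p,'top'); w[:140]=0; w[:,:220]=0; w[:,315:]=0
print(rect('top',y,46)); print(rect('top',w,33))
print(s['ee_rot'],s['force']); q=s['ee_rot']; print(R.from_quat([q[1],q[2],q[3],q[0]]).as_matrix()); print(ctrl.calibration('wrist'))
E
```

```text
(((741.5527954101562, 601.64453125), (37.42350769042969, 351.0613708496094), 43.17070007324219), array([[607.812, 716.86 ],
       [848.   , 460.825],
       [875.293, 486.429],
       [635.106, 742.464]], dtype=float32))Traceback (most recent call last):
  File "<stdin>", line 4, in <module>
  File "m.py", line 5, in rect
    v,u=np.nonzero(l==i); P=np.array([atz(n,(a,b),z,s)[:2] for a,b in zip(u,v)],np.float32)
                                      ~~~^^^^^^^^^^^^^
  File "h.py", line 18, in atz
    o,v=ray(n,uv,s); return o+v*(z-o[2])/v[2]
        ~~~^^^^^^^^
  File "h.py", line 14, in ray
    c,T=c2w(n,s); K=np.array([[c['fx'],0,c['cx']],[0,c['fy'],c['cy']],[0,0,1.]])
        ~~~^^^^^
  File "h.py", line 9, in c2w
    c=ctrl.calibration(n)
ValueError: time passes only in moves, steps and waits
```

```bash
sed -i 's/^def c2w/import functools\n@functools.cache\ndef cal(n): return ctrl.calibration(n)\ndef c2w/; s/c=ctrl.calibration(n)/c=cal(n)/' h.py
cat > b.py <<'E'
from m import *
s,p,d=cap('top')
y,w=masks(p,'top')
for m in (y,w): m[:140]=0; m[260:]=0; m[:,:210]=0; m[:,315:]=0
print(rect('top',y,46)); print(rect('top',w,33))
q=s['ee_rot']; print(R.from_quat([q[1],q[2],q[3],q[0]]).as_matrix(),s['force']); print(cal('wrist'))
E
python3 b.py
```

```text
(((610.0576171875, 29.31842803955078), (224.9762725830078, 24.458898544311523), 89.37890625), array([[596.609, -83.031],
       [621.067, -83.296],
       [623.506, 141.667],
       [599.048, 141.933]], dtype=float32))
(((520.8720703125, 49.29871368408203), (115.92782592773438, 153.68429565429688), 0.017358001321554184), array([[462.885, 126.123],
       [462.931, -27.561],
       [578.859, -27.526],
       [578.813, 126.158]], dtype=float32))
[[-0.902  0.431 -0.   ]
 [ 0.431  0.902  0.   ]
 [ 0.     0.    -1.   ]] [-0.202  0.516 -0.465]
{'fx': 338.69437199517654, 'fy': 338.69437199517654, 'cx': 256.6348307511944, 'cy': 192.16075486729025, 'k1': 0.00913014461707903, 'mount': array([[  -0.001,   -0.957,   -0.292,   73.984],
       [   1.   ,   -0.001,    0.   ,    1.373],
       [  -0.001,   -0.292,    0.957, -142.447],
       [   0.   ,    0.   ,    0.   ,    1.   ]])}
```

send_rows:
  targets:
    - {"offset": [2.5,-5.4,0],"spin": 0.1}
    - {"offset": [5,-10.8,0],"spin": 0.2}
    - {"offset": [7.5,-16.2,0],"spin": 0.3}
    - {"offset": [10,-21.6,0],"spin": 0.435}
    - {"offset": [12.5,-27,0],"spin": 0.435}
    - {"offset": [15,-32.4,0],"spin": 0.435}
    - {"offset": [17.5,-37.8,0],"spin": 0.435}
    - {"offset": [20.4,-43.4,0],"spin": 0.435}

```text
time_s: 1.77
eef_pos: [363.9, 177.0, 231.6]
ee_rot: [0.0, 0.005, 1.0, 0.0]
force: [0.4, 0.3, -0.6]
grip_width: 0.997
grip_force: 0.0
```

send_rows:
  targets:
    - {"offset": [0,0,0],"spin": 0}
    - {"offset": [0,0,0],"spin": 0}
    - {"offset": [0,0,0],"spin": 0}
    - {"offset": [0,0,0],"spin": 0}

```text
time_s: 2.1
eef_pos: [363.1, 179.9, 231.3]
ee_rot: [-0.0, 0.004, 1.0, 0.0]
force: [-0.2, 0.6, -0.1]
grip_width: 0.999
grip_force: 0.0
```

```bash
cat > w.py <<'E'
import sys
from m import *
s,p,d=cap('wrist',sys.argv[1])
print(s['time_s'],s['eef_pos'],s['force'])
for q in ('plate','hole_left','hole_right','pin_left','pin_right','fence'):
    for r in ctrl.place_of('wrist',q)[:2]: print(q,round(r['conf'],2),np.array(r['uv']),atd('wrist',r['uv'],d,s))
y,w=masks(p,'wrist'); print(rect('wrist',y,46,s)); print(rect('wrist',w,33,s))
E
python3 w.py w1.png
```

```text
2.1 [363.146 179.852 231.33 ] [-0.239  0.603 -0.096]
plate 0.58 [149.1 296.7] [368.092 138.274 257.321]
hole_left 0.76 [190.8 319.9] [561.504  98.078  19.709]
pin_left 0.94 [172.9 329.6] [558.926  81.072  40.177]
fence 0.6 [135.8 347.6] [346.754 153.064 309.095]
(((593.0944213867188, 98.73077392578125), (92.94441986083984, 23.189502716064453), 89.28679656982422), array([[580.922,  52.406],
       [604.11 ,  52.118],
       [605.267, 145.055],
       [582.079, 145.344]], dtype=float32))
(((523.6697998046875, 82.09654235839844), (89.31341552734375, 122.08000946044922), 88.35819244384766), array([[461.375,  39.207],
       [583.405,  35.709],
       [585.964, 124.986],
       [463.934, 128.484]], dtype=float32))
```

View pics/w1.png

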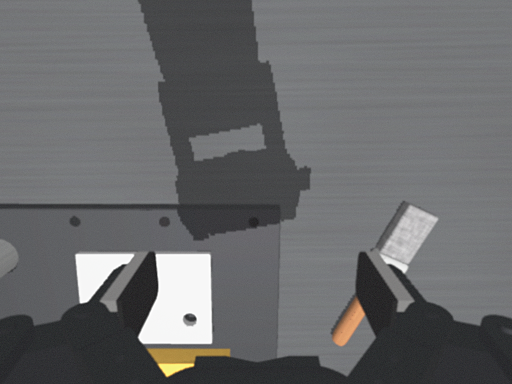

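The wrist view runs upside down, with farther points lower. It shows the slab edge at row 205, the plate at columns 78–212 and rows 253–343, and the fingers over the fence. I need to view from farther forward.

send_rows:
  targets:
    - {"offset": [2.7,-2,0.5],"spin": 0}
    - {"offset": [5.4,-4,1],"spin": 0}
    - {"offset": [8.1,-6,1.5],"spin": 0}
    - {"offset": [10.8,-8,2],"spin": 0}
    - {"offset": [13.5,-10,2.5],"spin": 0}
    - {"offset": [16.2,-12,3],"spin": 0}
    - {"offset": [19,-14,3],"spin": 0}
    - {"offset": [19,-14,3],"spin": 0}

```text
time_s: 3.12
eef_pos: [556.8, 35.6, 260.1]
ee_rot: [-0.0, 0.007, 1.0, -0.0]
force: [-0.4, -0.0, -0.7]
grip_width: 0.997
grip_force: 0.0
```

send_rows:
  targets:
    - {"offset": [0,0,0],"spin": 0}
    - {"offset": [0,0,0],"spin": 0}

```text
time_s: 3.28
eef_pos: [553.3, 39.3, 261.0]
ee_rot: [-0.0, 0.005, 1.0, 0.0]
force: [-1.0, 0.8, 0.2]
grip_width: 1.0
grip_force: 0.0
```

```bash
python3 w.py w2.png
```

```text
3.2833 [553.253  39.282 261.004] [-0.995  0.801  0.248]
plate 0.82 [240.2 332. ] [797.322  15.414  15.669]
plate 0.73 [267.9 129.2] [521.175  53.022  36.508]
hole_left 0.75 [226.7 310.5] [768.519  -2.638   7.881]
hole_left 0.73 [310.  152.3] [549.642 101.577  20.246]
hole_right 0.77 [231. 347.] [824.865   1.703  12.348]
hole_right 0.65 [219.3 154.2] [550.798  -2.151  19.424]
pin_left 0.58 [284.7 171.9] [567.181  71.23   41.415]
pin_right 0.71 [198.9 172.2] [566.536 -22.988  41.028]
fence 0.65 [244.9 198.3] [603.166  26.176  22.743]
(((608.3338012695312, 24.26136016845703), (237.68917846679688, 26.16161346435547), 89.33695220947266), array([[593.879, -94.424],
       [620.038, -94.727],
       [622.789, 142.947],
       [596.629, 143.249]], dtype=float32))
(((523.0653686523438, 106.35099792480469), (112.97462463378906, 42.89152908325195), 0.7912557721138), array([[466.287, 127.015],
       [466.88 ,  84.127],
       [579.843,  85.687],
       [579.251, 128.575]], dtype=float32))
```

View pics/w2.png

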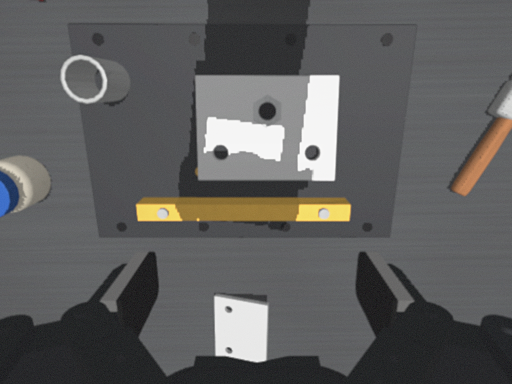

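The close view confirms the plate: corners at (196,76), (338,76), (339,181) and (198,180), nut at (267,110), holes at (221,152) and (312,153), right pin tip at (198,172), fence near edge at row 199.

```bash
python3 - <<'E'
from h import *
np.set_printoptions(precision=1,suppress=True)
s=ctrl.sense()
for uv,z in (((195.5,76),30),((338.5,76),30),((339,181.5),43),((198,180.5),43),((267.5,110.5),49),((221,152.5),39.5),((312.5,153),39.5),((137,199),46),((350,199),46),((198,172),32)): print(uv,atz('wrist',uv,z,s))
print(s['eef_pos'])
E
```

```text
(195.5, 76) [466.7 -22.4  30. ]
(338.5, 76) [468.4 126.9  30. ]
(339, 181.5) [578.9 131.1  43. ]
(198, 180.5) [576.1 -24.4  43. ]
(267.5, 110.5) [501.4  52.1  49. ]
(221, 152.5) [545.8   1.8  39.5]
(312.5, 153) [547.5 101.2  39.5]
(137, 199) [595.8 -92.9  46. ]
(350, 199) [598.4 143.8  46. ]
(198, 172) [569.1 -25.8  32. ]
[553.4  39.2 261.6]
```

send_rows:
  targets:
    - {"offset": [-3,0.3,0],"spin": 0}
    - {"offset": [-6,0.6,0],"spin": 0}
    - {"offset": [-9,1,-2],"spin": 0}
    - {"offset": [-12,1,-5],"spin": 0}
    - {"offset": [-12,1,-9],"spin": 0}
    - {"offset": [-12,1,-13],"spin": 0}
    - {"offset": [-12,1,-17],"spin": 0}
    - {"offset": [-12,1,-20],"spin": 0}

```text
time_s: 4.3
eef_pos: [432.4, 49.1, 59.1]
ee_rot: [-0.001, 0.005, 1.0, 0.0]
force: [0.5, 0.1, -0.1]
grip_width: 0.999
grip_force: 0.0
```

send_rows:
  targets:
    - {"offset": [0,0,0],"spin": 0}
    - {"offset": [0,0,0],"spin": 0}
    - {"offset": [0,0,0],"spin": 0}

```text
time_s: 4.55
eef_pos: [434.8, 48.8, 63.1]
ee_rot: [0.001, 0.005, 1.0, -0.0]
force: [0.9, -1.1, 0.0]
grip_width: 0.993
grip_force: 0.0
```

send_rows:
  targets:
    - {"offset": [0,0.2,-1.5],"spin": 0}
    - {"offset": [0,0.3,-3],"spin": 0}
    - {"offset": [0,0.3,-4.2],"spin": 0}
    - {"offset": [0,0.3,-4.9],"spin": 0}
    - {"offset": [0,0.3,-4.9],"spin": 0}
    - {"offset": [0,0.3,-4.9],"spin": 0}

```text
time_s: 5.05
eef_pos: [434.5, 51.8, 13.5]
ee_rot: [0.001, 0.005, 1.0, -0.0]
force: [-0.6, -0.2, -0.2]
grip_width: 1.004
grip_force: 0.0
```

send_rows:
  targets:
    - {"offset": [0.6,0,0],"spin": 0}
    - {"offset": [1.2,0,0],"spin": 0}
    - {"offset": [1.6,0,0],"spin": 0}
    - {"offset": [2,0,0],"spin": 0}
    - {"offset": [2.3,0,0],"spin": 0}
    - {"offset": [2.6,0,0],"spin": 0}
    - {"offset": [2.6,0,0],"spin": 0}

```text
time_s: 5.63
eef_pos: [460.1, 51.9, 12.3]
ee_rot: [0.0, 0.005, 1.0, 0.0]
force: [-0.5, 0.4, 0.2]
grip_width: 1.004
grip_force: 0.1
```

send_rows:
  targets:
    - {"offset": [0.2,0,0],"spin": 0}
    - {"offset": [0.4,0,0],"spin": 0}
    - {"offset": [0.6,0,0],"spin": 0}
    - {"offset": [0.8,0,0],"spin": 0}
    - {"offset": [0.8,0,0],"spin": 0}

```text
time_s: 6.05
eef_pos: [468.2, 51.8, 12.3]
ee_rot: [0.0, 0.005, 1.0, -0.0]
force: [-0.1, 1.1, -1.0]
grip_width: 0.998
grip_force: 0.3
```

```bash
python3 w.py w3.png | head -1
```

```text
6.05 [468.188  51.811  12.317] [-0.086  1.096 -1.023]Traceback (most recent call last):
  File "w.py", line 7, in <module>
    y,w=masks(p,'wrist'); print(rect('wrist',y,46,s)); print(rect('wrist',w,33,s))
                                ~~~~^^^^^^^^^^^^^^^^
  File "m.py", line 4, in rect
    k,l,st,ce=cv2.connectedComponentsWithStats(mask.astype(np.uint8)); i=1+st[1:,4].argmax()
                                                                           ~~~~~~~~~~~~~~~^^
ValueError: attempt to get argmax of an empty sequence
```

View pics/w3.png

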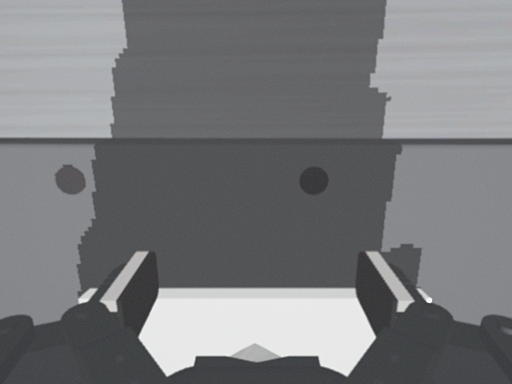

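The plate's near edge runs level along rows 289–298, with the fingers at it or just short of it. I'll compute where the edge lies.

```bash
python3 - <<'E'
from h import *
s,p,d=cap('top','t2.png')
ss=ctrl.sense()
print([atz('wrist',(u,289),20,ss)[:2] for u in (170,340)],[atz('wrist',(u,298),30,ss)[:2] for u in (170,340)])
s,p,d=cap('scene','s2.png'); a=cv2.imread('pics/s2.png')
cv2.imwrite('pics/s2c.png',cv2.resize(a[130:270,150:350],None,fx=4,fy=4,interpolation=3))
E
```

```text
[array([481.09007279,  13.30356046]), array([482.02113278,  90.70498193])] [array([479.02265444,  15.92475978]), array([479.89427672,  88.21497215])]
```

View pics/s2c.png

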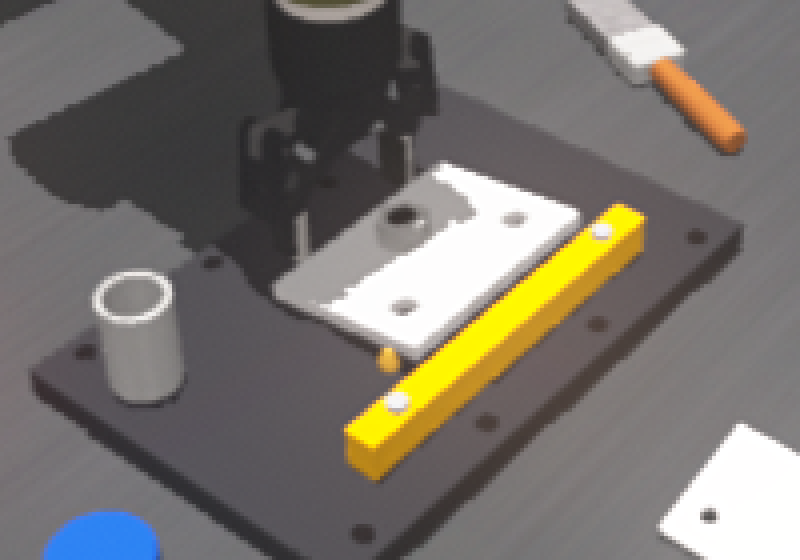

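The crop shows the plate at (430,260), pushed by both fingertips, with a small gap to the fence. The right pin shows at (388,358). I'll push on until the fence touches.

send_rows:
  targets:
    - {"offset": [0.15,0,0],"spin": 0}
    - {"offset": [0.3,0,0],"spin": 0}
    - {"offset": [0.45,0,0],"spin": 0}
    - {"offset": [0.45,0,0],"spin": 0}

```text
time_s: 6.83
eef_pos: [472.3, 51.9, 12.3]
ee_rot: [-0.0, 0.005, 1.0, 0.0]
force: [-3.1, 0.2, 0.8]
grip_width: 1.001
grip_force: 1.0
```

send_rows:
  targets:
    - {"offset": [0.1,0,0],"spin": 0}
    - {"offset": [0.2,0,0],"spin": 0}
    - {"offset": [0.2,0,0],"spin": 0}

```text
time_s: 7.08
eef_pos: [474.3, 51.9, 12.3]
ee_rot: [0.0, 0.005, 1.0, 0.0]
force: [-2.5, 0.5, -0.3]
grip_width: 1.002
grip_force: 1.0
```

send_rows:
  targets:
    - {"offset": [0.1,0,0],"spin": 0}
    - {"offset": [0.2,0,0],"spin": 0}
    - {"offset": [0.2,0,0],"spin": 0}

```text
time_s: 7.33
eef_pos: [476.4, 51.8, 12.3]
ee_rot: [0.0, 0.005, 1.0, -0.0]
force: [-1.3, 0.2, 0.0]
grip_width: 1.002
grip_force: 0.9
```

send_rows:
  targets:
    - {"offset": [0.1,0,0],"spin": 0}
    - {"offset": [0.15,0,0],"spin": 0}
    - {"offset": [0.15,0,0],"spin": 0}

```text
time_s: 7.58
eef_pos: [477.8, 51.8, 12.3]
ee_rot: [0.0, 0.005, 1.0, -0.0]
force: [-1.5, 0.5, 0.1]
grip_width: 0.999
grip_force: 1.0
```

```bash
cat > e.py <<'E'
from h import *
np.set_printoptions(precision=1,suppress=True)
s,p,d=cap('wrist'); g=cv2.cvtColor(p,cv2.COLOR_RGB2GRAY).astype(int)
for u in (180,256,330):
    c=np.diff(g[230:345,u]); v=230+c.argmax()+.5; print(u,v,c.max(),atz('wrist',(u,v),20,s))
s,p,d=cap('scene','s3.png'); a=cv2.imread('pics/s3.png')
cv2.imwrite('pics/s3c.png',cv2.resize(a[130:270,150:350],None,fx=4,fy=4,interpolation=3))
E
python3 e.py
```

```text
180 287.5 55 [490.3  17.9  20. ]
256 287.5 60 [490.8  52.5  20. ]
330 287.5 52 [491.1  86.1  20. ]
```

View pics/s3c.png

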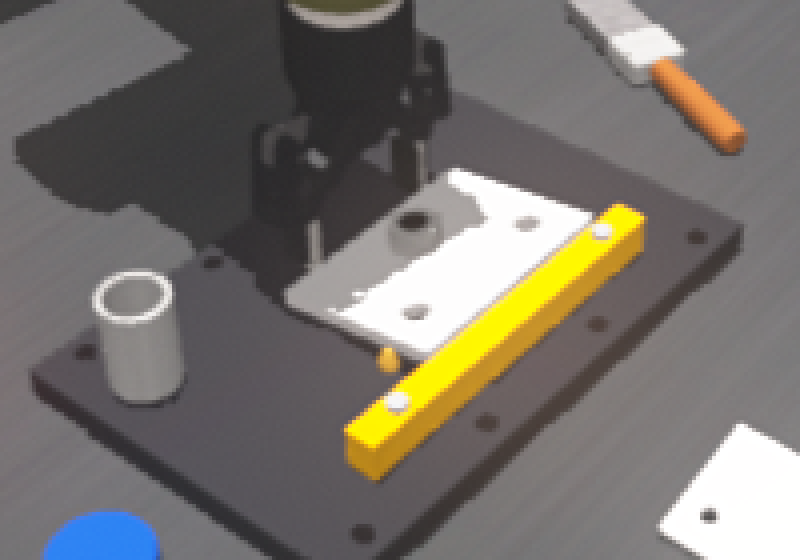

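The plate's far edge now lies nearly along the fence, about (430,350) to (590,215). One more step should confirm contact.

send_rows:
  targets:
    - {"offset": [0.1,0,0],"spin": 0}
    - {"offset": [0.1,0,0],"spin": 0}

```text
time_s: 7.85
eef_pos: [478.8, 51.9, 12.3]
ee_rot: [0.0, 0.005, 1.0, -0.0]
force: [-1.6, -0.0, -0.7]
grip_width: 0.999
grip_force: 1.0
```

send_rows:
  targets:
    - {"offset": [0.1,0,0],"spin": 0}
    - {"offset": [0.1,0,0],"spin": 0}

```text
time_s: 8.02
eef_pos: [479.8, 51.8, 12.3]
ee_rot: [0.0, 0.005, 1.0, -0.0]
force: [-3.4, -0.6, 0.1]
grip_width: 0.997
grip_force: 1.0
```

send_rows:
  targets:
    - {"offset": [0.1,0,0],"spin": 0}
    - {"offset": [0.1,0,0],"spin": 0}

```text
time_s: 8.18
eef_pos: [480.8, 51.9, 12.3]
ee_rot: [0.0, 0.005, 1.0, 0.0]
force: [-2.0, 0.4, -0.1]
grip_width: 1.002
grip_force: 1.1
```

send_rows:
  targets:
    - {"offset": [0.1,0,0],"spin": 0}
    - {"offset": [0.1,0,0],"spin": 0}

```text
time_s: 8.35
eef_pos: [480.9, 52.0, 12.2]
ee_rot: [-0.001, 0.005, 1.0, 0.0]
force: [-6.6, -0.1, 3.7]
grip_width: 1.004
grip_force: 3.2
```

Contact with the fence: the force rises and the TCP stalls. Now back off, rise, close the fingers and go to the left edge.

send_rows:
  targets:
    - {"offset": [-1,0,0],"spin": 0}
    - {"offset": [-2.5,0,0],"spin": 0}
    - {"offset": [-3,0,3],"spin": 0}
    - {"offset": [-3,0,6.5],"spin": 0}
    - {"offset": [-1,4,8],"spin": 0}
    - {"offset": [1,7.5,8],"spin": 0}
    - {"offset": [3.5,11,8],"spin": 0}
    - {"offset": [5.5,11.8,8],"spin": 0}
  grip: 1

```text
time_s: 9.02
eef_pos: [537.9, 173.8, 93.3]
ee_rot: [0.002, 0.004, 1.0, 0.001]
force: [1.0, 0.1, -0.4]
grip_width: 1.003
grip_force: 0.0
```

send_rows:
  targets:
    - {"offset": [0,0,0],"spin": 0}
    - {"offset": [0,0,0],"spin": 0}
    - {"offset": [0,0,0],"spin": 0}
    - {"offset": [0,0,0],"spin": 0}
    - {"offset": [0,0,0],"spin": 0}
    - {"offset": [0,0,0],"spin": 0}
  grip: 0

```text
time_s: 9.52
eef_pos: [536.5, 169.3, 92.5]
ee_rot: [0.0, 0.006, 1.0, 0.0]
force: [-0.4, -0.4, 0.2]
grip_width: 0.147
grip_force: 0.0
```

```bash
cat > f.py <<'E'
from h import *
np.set_printoptions(precision=1,suppress=True)
s,p,d=cap('scene','s4.png'); a=cv2.imread('pics/s4.png')
cv2.imwrite('pics/s4c.png',cv2.resize(a[130:270,150:350],None,fx=4,fy=4,interpolation=3))
for q in ('hole_left','hole_right','plate'):
    for r in ctrl.place_of('scene',q)[:2]: print(q,r['conf'],r['uv'],atd('scene',r['uv'],d))
s,p,d=cap('top')
for q in ('hole_left','hole_right','plate'):
    for r in ctrl.place_of('top',q)[:3]: print(q,r['conf'],r['uv'],atd('top',r['uv'],d))
E
python3 f.py
```

```text
hole_left 0.89 [328.9, 256.3] [763.5   3.1  11.8]
hole_left 0.75 [279.5, 188.7] [573.6  84.5  41.5]
hole_right 0.95 [105.1, 203.1] [ 257.7 -185.1   11.1]
hole_right 0.81 [353.8, 276.6] [828.8  -9.1   9.3]
plate 0.96 [103.5, 217.7] [ 312.7 -224.2   24.7]
plate 0.92 [261.4, 198.1] [560.2  34.1  39.6]
hole_left 0.76 [240.4, 183.0] [582.8  99.   23.8]
hole_left 0.75 [278.9, 115.3] [766.    2.1  12.5]
hole_left 0.61 [365.7, 274.0] [ 359.8 -214.8   16.4]
hole_right 0.91 [281.6, 91.3] [834.   -5.1  10.3]
hole_right 0.89 [278.2, 185.8] [577.    3.7  22.4]
hole_right 0.87 [354.5, 314.5] [ 258.6 -189.6    1.1]
plate 0.92 [263.2, 193.5] [554.6  41.6  40.8]
plate 0.83 [277.4, 101.7] [802.2   6.3  16. ]
plate 0.65 [372.4, 299.9] [ 298.8 -226.7   27.9]
```

send_rows:
  targets:
    - {"offset": [0.1,-0.3,-2],"spin": 0}
    - {"offset": [0.3,-0.5,-4],"spin": 0}
    - {"offset": [0.3,-0.5,-6],"spin": 0}
    - {"offset": [0.3,-0.5,-6.7],"spin": 0}
    - {"offset": [0.3,-1,-6.7],"spin": 0}
    - {"offset": [0.3,-1.5,-6.7],"spin": 0}
    - {"offset": [0.3,-1.5,-6.7],"spin": 0}

```text
time_s: 10.5
eef_pos: [540.4, 154.0, 26.5]
ee_rot: [0.001, 0.006, 1.0, -0.0]
force: [0.1, -0.2, 0.5]
grip_width: -0.0
grip_force: 0.0
```

send_rows:
  targets:
    - {"offset": [0,-0.3,0],"spin": 0}
    - {"offset": [0,-0.6,0],"spin": 0}
    - {"offset": [0,-0.9,0],"spin": 0}
    - {"offset": [0,-1.2,0],"spin": 0}
    - {"offset": [0,-1.2,0],"spin": 0}

```text
time_s: 10.92
eef_pos: [539.8, 142.3, 25.5]
ee_rot: [0.0, 0.006, 1.0, -0.0]
force: [0.7, -0.6, 0.5]
grip_width: 0.003
grip_force: 0.0
```

send_rows:
  targets:
    - {"offset": [0,-0.25,0],"spin": 0}
    - {"offset": [0,-0.5,0],"spin": 0}
    - {"offset": [0,-0.75,0],"spin": 0}
    - {"offset": [0,-1,0],"spin": 0}
    - {"offset": [0,-1,0],"spin": 0}

```text
time_s: 11.33
eef_pos: [539.7, 132.4, 25.3]
ee_rot: [-0.0, 0.006, 1.0, -0.0]
force: [0.7, -0.5, -0.6]
grip_width: -0.001
grip_force: 0.0
```

send_rows:
  targets:
    - {"offset": [0,-0.2,0],"spin": 0}
    - {"offset": [0,-0.4,0],"spin": 0}
    - {"offset": [0,-0.6,0],"spin": 0}
    - {"offset": [0,-0.8,0],"spin": 0}
    - {"offset": [0,-0.8,0],"spin": 0}

```text
time_s: 11.75
eef_pos: [539.7, 124.4, 25.3]
ee_rot: [0.0, 0.006, 1.0, -0.0]
force: [0.0, -0.3, -0.5]
grip_width: -0.003
grip_force: 0.1
```

```bash
sed -i 's/s4/s5/g' f.py; python3 f.py | grep -v ' 0.0 '
```

```text
hole_left 0.76 [124.5, 228.7] [ 373.7 -213.9   19.6]
hole_left 0.68 [279.2, 191.1] [580.   74.9  43.9]
hole_right 0.91 [351.2, 273.1] [821.   -6.2  11.2]
hole_right 0.87 [101.7, 205.2] [ 268.5 -199.4   20.4]
plate 0.89 [345.6, 259.6] [796.4  12.9  16.5]
plate 0.68 [254.0, 199.4] [548.   22.2  37.3]
hole_left 0.62 [278.0, 115.0] [766.3   4.5  13.9]
hole_left 0.6 [248.0, 184.2] [528.2  69.6 348.3]
hole_right 0.96 [282.4, 92.4] [831.7  -7.4   8.4]
hole_right 0.58 [283.9, 192.0] [558.8  -9.3  41.5]
hole_right 0.58 [354.9, 312.2] [ 264.9 -189.8    4.3]
plate 0.72 [275.0, 102.1] [800.6  12.7  16.9]
plate 0.72 [369.5, 300.1] [ 298.1 -220.1   26.2]
plate 0.56 [266.7, 197.1] [545.7  32.9  40.8]
```

View pics/s5c.png

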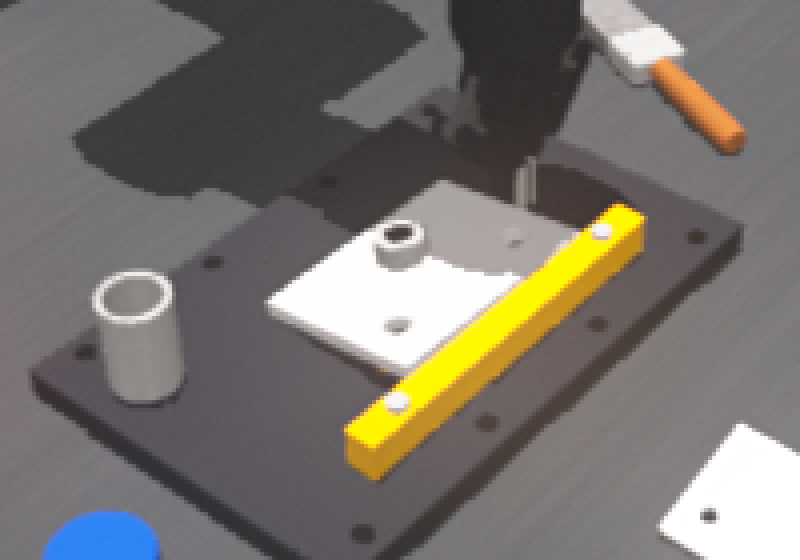

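The plate is sliding square along the fence. It is still propped, with the right pin under its far right corner at (385,370). I'll go on in small steps.

send_rows:
  targets:
    - {"offset": [0,-0.15,0],"spin": 0}
    - {"offset": [0,-0.3,0],"spin": 0}
    - {"offset": [0,-0.45,0],"spin": 0}
    - {"offset": [0,-0.45,0],"spin": 0}

```text
time_s: 12.48
eef_pos: [539.7, 120.0, 25.3]
ee_rot: [0.0, 0.005, 1.0, -0.0]
force: [0.5, -0.7, -0.3]
grip_width: -0.004
grip_force: 0.0
```

send_rows:
  targets:
    - {"offset": [0,-0.1,0],"spin": 0}
    - {"offset": [0,-0.2,0],"spin": 0}
    - {"offset": [0,-0.3,0],"spin": 0}
    - {"offset": [0,-0.3,0],"spin": 0}

```text
time_s: 12.82
eef_pos: [539.7, 117.1, 25.3]
ee_rot: [0.0, 0.005, 1.0, -0.0]
force: [0.5, -0.3, -1.4]
grip_width: -0.0
grip_force: 0.0
```

```bash
cat > g.py <<'E'
import sys
from h import *
np.set_printoptions(precision=1,suppress=True)
s,p,d=cap('scene',sys.argv[1]+'.png'); a=cv2.imread('pics/%s.png'%sys.argv[1])
cv2.imwrite('pics/%sc.png'%sys.argv[1],cv2.resize(a[130:270,150:350],None,fx=4,fy=4,interpolation=3))
# plate-top plane from depth: sample white pixels of plate region
h=cv2.cvtColor(p,cv2.COLOR_RGB2HSV); m=(h[...,1]<40)&(h[...,2]>100); m[:165]=0;m[228:]=0;m[:,:215]=0;m[:,292:]=0
v,u=np.nonzero(m&(d>0)); c,T=c2w('scene'); K=np.array([[c['fx'],0,c['cx']],[0,c['fy'],c['cy']],[0,0,1.]])
x=cv2.undistortPoints(np.stack([u,v],1).astype(float)[:,None],K,np.array([c['k1'],0,0,0.]))[:,0]
P=(np.c_[x,np.ones(len(x))]*d[v,u][:,None])@T[:3,:3].T+T[:3,3]
P=P[(P[:,2]>22)&(P[:,2]<48)&(P[:,0]>475)&(P[:,0]<600)]
for _ in range(4):
    A=np.c_[P[:,:2]-[540,25],np.ones(len(P))]; k=np.linalg.lstsq(A,P[:,2],rcond=None)[0]; P=P[abs(A@k-P[:,2])<5]
print(len(P),'slopes x,y',k[:2]*1000,'mrad z0',k[2])
E
python3 g.py s6
```

```text
1708 slopes x,y [0.8 0.2] mrad z0 29.52547170975283
```

The plate top measures level at z = 29.5 mm, so it has dropped. I'll back off sideways, rise and check.

send_rows:
  targets:
    - {"offset": [0,1,0],"spin": 0}
    - {"offset": [0,3,0],"spin": 0}
    - {"offset": [0,4,2],"spin": 0}
    - {"offset": [0,4,6],"spin": 0}
    - {"offset": [-2,5,10],"spin": 0}
    - {"offset": [-5,7,13],"spin": 0}
    - {"offset": [-8,9,15],"spin": 0}
    - {"offset": [-11,11,17],"spin": 0}

```text
time_s: 13.53
eef_pos: [434.2, 224.5, 192.9]
ee_rot: [0.001, 0.006, 1.0, 0.0]
force: [0.5, 0.1, 0.1]
grip_width: 0.001
grip_force: 0.0
```

send_rows:
  targets:
    - {"offset": [-2,3,2],"spin": 0}
    - {"offset": [-4,6,3],"spin": 0}
    - {"offset": [-4,6,3],"spin": 0}
    - {"offset": [-4,6,3],"spin": 0}
    - {"offset": [-4,6,3],"spin": 0}

```text
time_s: 13.95
eef_pos: [395.4, 283.6, 221.0]
ee_rot: [-0.0, 0.005, 1.0, -0.0]
force: [0.2, -1.0, -0.5]
grip_width: 0.001
grip_force: 0.0
```

```bash
python3 g.py s7
```

```text
1720 slopes x,y [1.1 0.4] mrad z0 29.504720196204506
```

View pics/s7c.png

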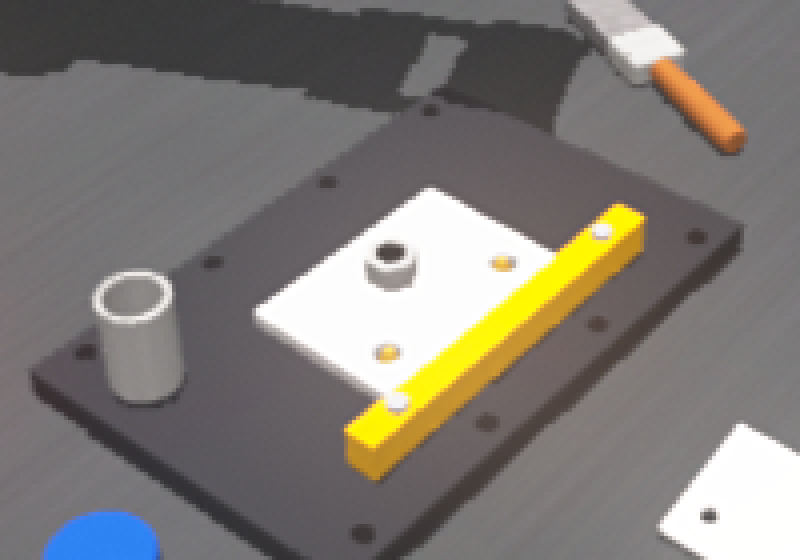

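Both brass pins now show in the holes at (503,263) and (388,353). The plate is flat, the arm is clear, and the bystanders have not moved.

```bash
python3 -c "from rig import ctrl; print(ctrl.finish_job())"
```

```text
the job is handed in; nothing more can be done
None
```

The plate is seated flat over both pins, the arm is clear of everything, the offcut, jar and brush were not touched, and the job is handed in at about 14 s on the robot's clock.

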